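# Fetch the peg caddy from under the step shelf and hold it up

## Task

Slide the green peg caddy along the shelf top straight out of its bay until it is completely clear of the little wooden step shelf, and only then lift it by its handle, upright so that all three pegs stay in it. Finish while still holding it in the air, level and still, with its bottom at least 16 cm above the shelf top and nothing but the gripper carrying it, so that pegs can be taken out for the laundry. Leave the pot, the bucket, the trowel and the wooden box where they are.

Things in the scene. Friction and masses are not known exactly. Their poses are not given: they have to be found in the camera images.
- step: Fixed pale-wood step shelf on the shelf top (z = 0), position and yaw vary. Origin: on the surface below the middle of its top board's front edge; x points into the bays (out is -x), z up. Top board 140 deep (x 0 to 140), 317 wide, underside 128 and top face 144 above the surface, bare. Three walls 15 thick, 140 deep, at y -151, 0, 151 make two 136 mm wide bays, open front and back.
- step_edge (a point): Middle of the front edge of the step's top board, 144 mm above the surface; axes as the step's. The bays are centred 75.5 mm to either side of it. The caddy is in one bay (either), the pot in the other.
- caddy_handle (a point): Centre of the white handle bar of the loose green plastic peg caddy (0.2 to 0.45 kg), 100 mm above its underside, over its middle. Straight, along its x: 168 long, 14 wide (y), 18 tall (z). x is nearly the step's x, z up. At the start this point is 0 to 15 mm inside the board's front edge: the rear half is under the board, the front half of the bar (-x) open to above.
- caddy_box (a point): Centre of the caddy's box, 27.5 mm above its underside: open-topped, 170 long (x), 110 wide (y), walls 55 high and 4 thick. End posts 30 wide carry the bar; between bar and rim 36 mm are free. It stands on the shelf top and slides with ordinary plastic friction.
- peg0_mid (a point): Centre of the blue clothes peg, 70 x 12 x 12 mm, 12 g, lying loose in the caddy.
- peg1_mid (a point): Centre of the yellow clothes peg, 70 x 12 x 12 mm, 12 g, lying loose in the caddy.
- peg2_mid (a point): Centre of the red clothes peg, 70 x 12 x 12 mm, 12 g, lying loose in the caddy.
- pot: Lidded blue ceramic pot with white lid, 106 mm diameter, 103 mm high, standing half in the other bay; origin at the centre of its underside. Leave alone.
- bucket: Yellow plastic bucket, 184 mm across the rim, 170 mm high, off to the right; origin at the centre of its underside. Leave alone.
- trowel: Steel hand trowel with wooden handle, 290 mm long along its x (handle to -x), 60 wide, 30 high, lying at the left; origin on the surface below its neck. Leave alone.
- lidbox: Wooden box with sliding lid, 170 x 100 x 66 mm, at the far left; origin at the centre of its underside. Leave alone.

How it is judged (in metres and radians):
On the way, in this order (a step that is already met when the one before it is completed fails the run):
1. the caddy has been slid out clear of the step's top board while still standing on the shelf top (x of caddy_handle in the frame of step below -0.085 m and height (world z) of caddy_handle below 0.12 m), for 0.1 s.
2. the caddy is held level in the air (height (world z) of caddy_handle above 0.24 m and angle between caddy_handle's own z axis and vertical below 0.14 rad and contact force between the fingers and caddy above 0.5 N and contact force between caddy and step below 0.1 N and contact force between caddy and pot below 0.1 N and contact force between caddy and bucket below 0.1 N and contact force between caddy and trowel below 0.1 N and contact force between caddy and lidbox below 0.1 N), for 0.5 s.
At the end, for the whole second after the job is handed in: The gripper alone holds the caddy, underside at least 140 mm above the shelf top (handle above 240 mm), tilted under 8 degrees, slower than 30 mm/s and 0.2 rad/s; all pegs in it (within 125 mm of the handle centre); the four bystanders within 40 mm of their starts (all of step 2 and distance between each of peg0_mid, peg1_mid, peg2_mid and caddy_handle below 0.125 m and linear speed of caddy below 0.03 m/s and angular speed of caddy below 0.2 rad/s and distance of each of pot, bucket, trowel, lidbox from where it was at the start of the episode below 0.04 m); the arm keeps its last pose, push and grip.
It fails at once if the caddy is tipped more than 26 degrees (angle between caddy_handle's own z axis and vertical above 0.45 rad).
It fails at once if the ceramic pot is moved more than 40 mm (distance of pot from where it was at the start of the episode above 0.04 m).
It fails at once if the yellow bucket is moved more than 40 mm (distance of bucket from where it was at the start of the episode above 0.04 m).
It fails at once if the hand trowel is moved more than 40 mm (distance of trowel from where it was at the start of the episode above 0.04 m).
It fails at once if the wooden box is moved more than 40 mm (distance of lidbox from where it was at the start of the episode above 0.04 m).
It also fails if it takes over 51 s, if anything falls off the work surface, if the arm or the gripper's body presses on something with over 40 N, if the wrist force passes 120 N, or if a joint passes its speed limit or range.

## Robot

A 6-joint arm with a two-finger parallel gripper is mounted at the origin on the work surface. World frame = base frame: x ahead of the robot, y to its left, z up, the work surface at z = 0. Lengths are in m, angles in degrees, forces in N, time in s.
With the tool pointing down it reaches from about 0.4 to 0.825 m from the base axis. Payload 7 kg.
Tool frame: the origin (TCP) lies midway between the tips of the shut fingers; the grasp point (between the pads) lies r.grip_depth behind it (r.grip_depth is the distance from the TCP to the grasp point, in m); z points along the fingers, y is the direction in which the jaws open and shut (so a half turn about z gives the same grasp; the last joint's range is limited). The gripper opens to 88 mm and grips with 3 to 60 N. Pads are 19 mm wide; open, the fingers measure 130 mm over their backs; the gripper's body (78 mm by 193 mm) begins 47 mm behind the grasp point.
Start: joints at [-47.607, 20.546, 0.682, 0, -70.136, -16.507], TCP at [0.295, -0.607, 0.203] pointing down, gripper open.
Joint ranges: [-176.03, 176.03], [-82.01, 121.73], [-58.28, 71.71], [-173.87, 95.51], [-174.79, -0.11], [-173.66, 173.66]. Speed limits (degrees/s): [136.94, 136.94, 172.46, 180, 180, 180].

## Interface

Orientations are given as [roll, pitch, yaw] about the fixed x, y, z axes, in that order (R = Rz(yaw) Ry(pitch) Rx(roll)).
In Python, from plant import r, imaging, close_job gives the robot as it stands.
- The arm moves only by the tool step_arm, never from a script. Its argument "commands" is a list of rows, each a list of 2 entries, a list of its own where there are three numbers: the shift along the tool's x, y, z in mm, then the turn about the tool's z in degrees. In form: [[[x, y, z], twist], ...]. A call has 1 to 20 rows; each row shifts and turns the commanded pose from where the row before left it, along the tool's axes as they then stand; what a row does not reach is not made up. A row lasts 1/8 s, in which the tool goes at most 62.5 mm and 10.7 degrees, less where a joint would pass 70% of its speed; a pose out of reach is approached as far as the arm can. A call with a gripper value outside its range is refused whole. "gripper" is the closure, from 0 (fully open) to 1 (shut), set as the call begins (left out, the last holds). The fingers move at their own pace and stop on an object; "grip_force" is the grip in N (left out, the last holds). Time passes only in rows, so rows that do not move let the fingers close. It gives the time, the measured TCP pose, the force and the opening at its end, in the units of the state.
- r.get_state(): the state, without advancing time (a new reading comes with each control period).
- imaging.capture(name): name is "scene" or "top"; returns a dict with "img" (420x560x3 uint8, red, green, blue), "z_map" (420x560 float32, m along the optical axis (not along the pixel's ray), 0 where there is no reading), "vfov" (degrees; the focal length in pixels is half the picture's height over the tangent of half this angle, whatever the lens; pixels are square), "cx", "cy" (the principal point, pixels), "D" ([k1, k2, p1, p2, k3] as OpenCV has them; the pictures are not rectified), "extrinsics" (4x4, takes a point from camera to world coordinates). Camera axes: x right, y down, z forward; pixel columns grow to the right and rows downward; lengths in m; the calibration is good to about 2 mm. A picture is of the moment at which its call begins.
- close_job(): hands the job in, once; it reports no verdict.
The state is a dict: "time_s": time; "joints": joint angles; "qd": joint speeds; "joint_torque": joint torques, N m; "tcp_pos": TCP position; "eef_rot": TCP orientation; "contact_force": force on the tool from outside, world axes, zero at the start; "moment": the same for the moment, N m; "gripper_width": finger opening in m.
Only numpy, scipy, OpenCV 4.12 (cv2) and the standard library are available. Lean on these libraries where they do the work, as an engineer would, in place of code of your own. Each camera call takes 0.05 s, during which the arm holds its last target.

## Working session

There is one attempt and no reset: what is moved stays moved. The work goes in short steps, Python scripts to look and compute and a tool call to move; the robot and the scene stay as the last step left them, time stands still between calls to the robot, and variables do not carry over. Pictures are saved under pics/ and viewed, and the job is handed in when it is done.

Besides the shell and the picture viewer there is one more tool, called after "Request:" in YAML: its name, and indented under it one key for each argument. step_arm: Moves the arm, as the interface text tells. Its arguments: {"type":"object","properties":{"commands":{"type":"array","items":{"type":"array"}},"gripper":{"type":"number"},"grip_force":{"type":"number"}},"required":["commands"]}

```bash
ls; mkdir -p pics
cat > h.py <<'E'
import numpy as np, cv2
from plant import r, imaging, close_job
def cap(n,fn=None):
    c=imaging.capture(n)
    h,w=c['img'].shape[:2]; f=h/2/np.tan(np.radians(c['vfov'])/2)
    c['K']=np.array([[f,0,c['cx']],[0,f,c['cy']],[0,0,1.]]); c['D']=np.array(c['D'],float); c['T']=np.array(c['extrinsics'])
    if fn: cv2.imwrite('pics/'+fn,c['img'][:,:,::-1])
    return c
def rays(c,px):
    u=cv2.undistortPoints(np.array(px,float).reshape(-1,1,2),c['K'],c['D']).reshape(-1,2)
    d=np.c_[u,np.ones(len(u))]
    return d
def onplane(c,px,z):
    d=rays(c,px)@c['T'][:3,:3].T; o=c['T'][:3,3]
    return o+d*((z-o[2])/d[:,2])[:,None]
def cloud(c):
    h,w=c['z_map'].shape
    g=np.stack(np.meshgrid(np.arange(w),np.arange(h)),-1).reshape(-1,2)
    d=rays(c,g)*c['z_map'].reshape(-1,1)
    P=d@c['T'][:3,:3].T+c['T'][:3,3]
    P[c['z_map'].ravel()==0]=np.nan
    return P.reshape(h,w,3)
E
python3 - <<'E'
from h import *
for n in('scene','top'):
    c=cap(n,n+'0.png'); print(n,c['vfov'],c['D'],c['T'].round(3).tolist())
print(r.get_state(), r.grip_depth)
E
```

```text
pics
scene 44.51211932094421 [0.02855588 0.         0.         0.         0.        ] [[0.979, 0.169, -0.116, 0.7], [0.205, -0.827, 0.523, -0.881], [-0.008, -0.536, -0.844, 1.499], [0.0, 0.0, 0.0, 1.0]]
top 49.03099898677499 [-0.07199508  0.          0.          0.          0.        ] [[0.029, -0.991, 0.131, 0.315], [-1.0, -0.029, 0.003, -0.033], [0.001, -0.131, -0.991, 1.569], [0.0, 0.0, 0.0, 1.0]]
{'time_s': 0.1, 'joints': array([-4.76059261e+01,  2.05860101e+01,  6.38910924e-01, -1.64580798e-02,
       -7.01364395e+01, -1.65096121e+01]), 'qd': array([ 0.11414116, -0.21512752,  0.1342415 ,  0.03918197, -0.0603823 ,
       -0.0345662 ]), 'joint_torque': array([-4.90133272e-03, -5.84163022e+01,  2.93750149e+01,  7.01568961e+00,
        1.01316691e-02, -5.97570829e-05]), 'tcp_pos': array([ 0.29446249, -0.60685808,  0.20243449]), 'eef_rot': array([ 1.79915508e+02, -8.90700772e-03, -1.54121135e+02]), 'contact_force': array([ 0.31695645, -0.30792372,  0.26450707]), 'moment': array([0.01502693, 0.05637825, 0.01940954]), 'gripper_width': 0.08729118521040484} 0.0188
```

View pics/scene0.png

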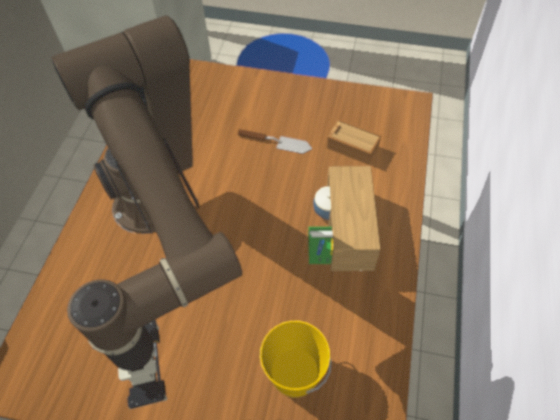

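View pics/top0.png

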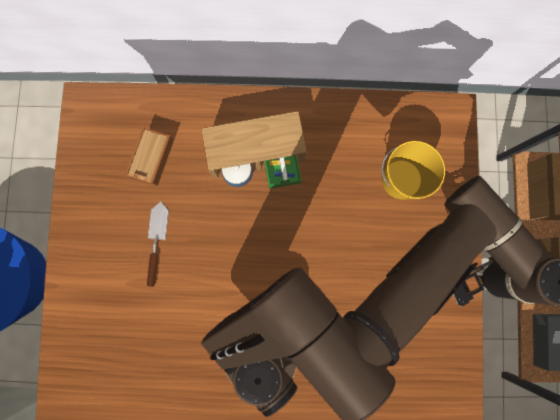

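The top view shows the step board at about (255,140). The caddy's white bar is in the right bay at about (284,168), the pot in the left bay at (237,173), and the bucket on the right at (415,170). Next I'll measure the board and the bar.

Run:
```python
from h import *
for n in('top','scene'):
    c=cap(n); P=cloud(c); hsv=cv2.cvtColor(c['img'],cv2.COLOR_RGB2HSV)
    z=P[...,2]
    m=(abs(z-.144)<.012)&(P[...,0]>.4)&(P[...,0]<.95)&(abs(P[...,1])<.35)
    m=m.astype(np.uint8); k,l,s,_=cv2.connectedComponentsWithStats(m); i=1+s[1:,4].argmax(); m=(l==i)
    cnt=max(cv2.findContours(m.astype(np.uint8),0,1)[0],key=len).reshape(-1,2)
    W=onplane(c,cnt,.144)[:,:2]*1000
    rc=cv2.minAreaRect(W.astype(np.float32)); print(n,m.sum(),rc,np.median(z[m])); print(cv2.boxPoints(rc).round(1).tolist())
    # green
    g=(hsv[...,0]>45)&(hsv[...,0]<85)&(hsv[...,1]>100)&(P[...,0]>.4)
    print('green',g.sum(),np.nanpercentile(P[g],[2,98],axis=0).round(3).tolist())
    v=P[(abs(z-.105)<.02)&(hsv[...,1]<70)&(hsv[...,2]>110)&(P[...,0]>.4)&(abs(P[...,1])<.4)]
    mm=((abs(z-.105)<.02)&(hsv[...,1]<70)&(hsv[...,2]>110)&(P[...,0]>.4)&(abs(P[...,1])<.4)).astype(np.uint8)
    k,l,s,ce=cv2.connectedComponentsWithStats(mm)
    for j in range(1,k):
        if s[j,4]>8:
            q=P[l==j]; ys,xs=np.nonzero(l==j); w=onplane(c,np.c_[xs,ys],.109)[:,:2]*1000
            print(s[j],ce[j].round(1),np.median(q,axis=0).round(4),cv2.minAreaRect(w.astype(np.float32)), cv2.fitLine(w.astype(np.float32),2,0,.01,.01).ravel())
    im=c['img'][:,:,::-1]
    cr=im[100:200,190:320] if n=='top' else im[150:280,290:390]
    cv2.imwrite(f'pics/{n}_crop.png',cv2.resize(cr,None,fx=5,fy=5,interpolation=2) if n=='top' else cv2.resize(cr,None,fx=4.5,fy=4.5,interpolation=2))
```

```text
top 4301 ((705.0413818359375, 43.172760009765625), (142.69566345214844, 317.2450256347656), 12.09361457824707) 0.14450184889818085
[[602.0, 183.3000030517578], [668.5, -126.9000015258789], [808.0, -97.0], [741.5999755859375, 213.1999969482422]]
green 583 [[0.578, -0.109, -0.003], [0.686, 0.003, 0.09]]
[382 154   6  15  17] [383.9 160.5] [ 0.6602 -0.3776  0.1131] ((660.0823364257812, -381.08941650390625), (6.298096179962158, 50.00455856323242), 69.20748138427734) [ 9.3486971e-01 -3.5499105e-01  6.6083099e+02 -3.8145425e+02]
[280 158   8  22  92] [283.1 168.4] [ 0.6254 -0.0539  0.109 ] ((624.1873779296875, -54.09636688232422), (71.61846923828125, 13.970898628234863), 12.657875061035156) [ 9.7610909e-01  2.1728092e-01  6.2451190e+02 -5.4000191e+01]
[223 164  28  19 254] [236.8 172. ] [0.6141 0.0957 0.0885] ((603.0319213867188, 92.59302520751953), (51.52469253540039, 89.30819702148438), 12.158137321472168) [ 2.6482034e-01 -9.6429777e-01  6.0815491e+02  9.4912941e+01]
scene 3751 ((713.3754272460938, 33.41941833496094), (140.02606201171875, 320.9760437011719), 12.063334465026855) 0.1421995
[... 197 characters left out ...]
 [0.668, -0.003, 0.079]]
[ 526  150   19  237 1315] [535.1 274.6] [ 1.2744 -0.0847  0.1052] ((1273.171142578125, 1.710113525390625), (815.6676635742188, 22.165834426879883), 89.83087921142578) [ 2.8117100e-04  9.9999994e-01  1.2728022e+03 -5.8581638e+01]
[320 189  11  16  83] [325.7 195.9] [0.6205 0.0919 0.0884] ((618.2478637695312, 76.75971984863281), (31.88775634765625, 59.64653396606445), 15.147123336791992) [ 1.5562567e-01 -9.8781610e-01  6.2071277e+02  7.9777245e+01]
[310 231  23   6 135] [321.2 233.5] [ 0.6304 -0.0614  0.1052] ((629.9971313476562, -64.3332290649414), (69.3677749633789, 18.164508819580078), 11.59040355682373) [ 9.8089093e-01  1.9455849e-01  6.3030939e+02 -6.4158737e+01]
```

View pics/top_crop.png

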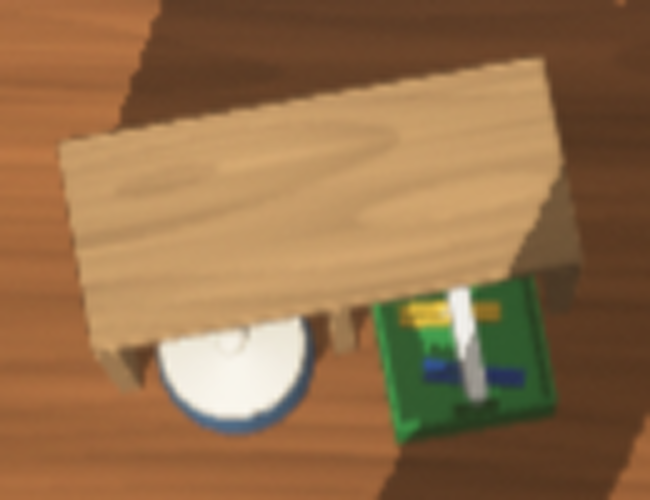

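View pics/scene_crop.png

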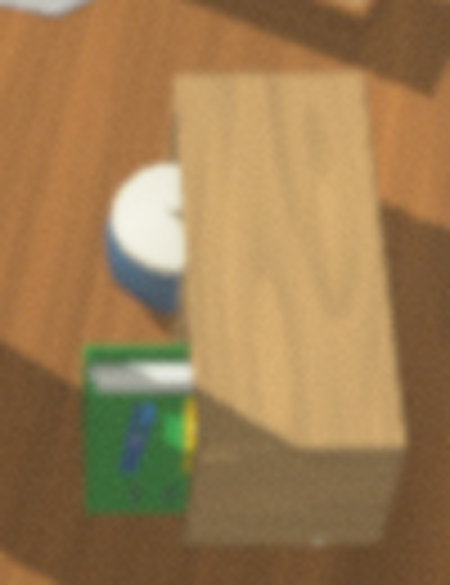

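Request:
step_arm:
  commands:
    - [[0,0,-40],7]
    - [[0,0,-40],6.8]
    - [[0,0,0],0]
  gripper: 0

```text
time_s: 0.57
tcp_pos: [0.2954, -0.6087, 0.2872]
eef_rot: [-179.7, 0.1, -168.0]
contact_force: [-0.6, 0.7, -0.4]
gripper_width: 0.0876
```

Run:
```python
from h import *
s=r.get_state(); print(s['tcp_pos'],s['eef_rot'])
d=np.array([.609,-.063,.18])-s['tcp_pos']
from scipy.spatial.transform import Rotation as R
print(R.from_euler('xyz',s['eef_rot'],degrees=True).inv().apply(d)*1000)
for n in('top','scene'):
    P=cloud(cap(n)); 
    # table plane fit in region
    m=(abs(P[...,2])<.015)&(P[...,0]>.3)&(P[...,0]<.85)&(abs(P[...,1])<.5)
    q=P[m]; A=np.c_[q[:,:2],np.ones(len(q))]; print(n,np.linalg.lstsq(A,q[:,2],rcond=None)[0].round(4))
```

```text
[ 0.29540561 -0.60872444  0.28723981] [-1.79662150e+02  1.27374541e-01 -1.67972941e+02]
[-420.18590293  469.03031993  105.41035455]
top [-0.0001  0.0008  0.0009]
scene [ 0.0024 -0.0027 -0.0028]
```

Request:
step_arm:
  commands:
    - [[-35,39,0],0]
    - [[-35,39,0],0]
    - [[-35,39,0],0]
    - [[-35,39,0],0]
    - [[-35,39,0],0]
    - [[-35,39,0],0]
    - [[-35,39,0],0]
    - [[-35,39,0],0]
    - [[-35,39,0],0]
    - [[-35,39,15],0]
    - [[-35,39,30],0]
    - [[-35,40,40],0]
    - [[0,0,20],0]
    - [[0,0,0],0]
    - [[0,0,0],0]

```text
time_s: 2.55
tcp_pos: [0.6056, -0.064, 0.1812]
eef_rot: [-180.0, 0.0, -167.9]
contact_force: [-1.0, -0.3, -0.2]
gripper_width: 0.0877
```

Run:
```python
from h import *
s=r.get_state(); print(s['tcp_pos'],s['eef_rot'],s['joints'])
for n in('top','scene'):
    c=cap(n); im=c['img'][:,:,::-1]
    cr=im[100:220,190:340] if n=='top' else im[120:290,270:410]
    cv2.imwrite(f'pics/{n}_c2.png',cv2.resize(cr,None,fx=4 if n=='top' else 3.5,fy=4 if n=='top' else 3.5,interpolation=2))
    t=s['tcp_pos']; rv=cv2.Rodrigues(c['T'][:3,:3].T)[0]; 
    print(n,cv2.projectPoints(t.reshape(1,3),rv,-c['T'][:3,:3].T@c['T'][:3,3],c['K'],c['D'])[0].ravel())
```

```text
[ 0.6056406  -0.06402613  0.18115267] [-1.79978758e+02  6.03615250e-03 -1.67917591e+02] [ 1.23369393e+01  1.52414398e+01 -9.88017945e+00  2.34921353e-02
 -6.48724409e+01 -9.02645063e+01]
top [286.63023292 169.59080255]
scene [314.30679939 219.93701315]
```

View pics/top_c2.png

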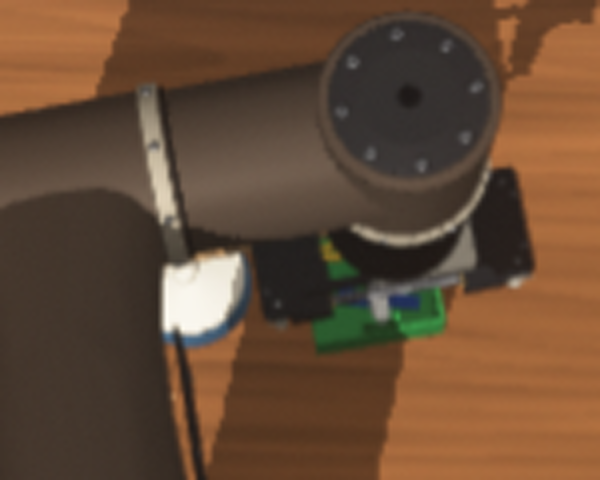

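View pics/scene_c2.png

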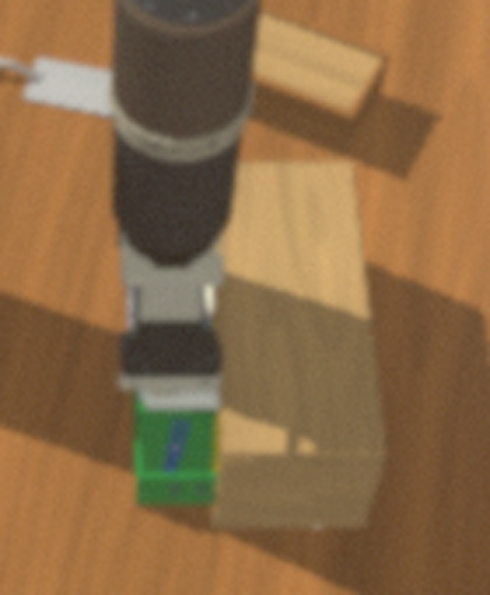

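Request:
step_arm:
  commands:
    - [[0,5,20],0]
    - [[0,0,20],0]
    - [[0,0,20],0]
    - [[0,0,15],0]
    - [[0,0,10],0]
    - [[0,0,10],0]
    - [[0,0,0],0]
    - [[0,0,0],0]

```text
time_s: 3.65
tcp_pos: [0.6049, -0.0586, 0.0861]
eef_rot: [-180.0, 0.0, -167.9]
contact_force: [0.6, 0.7, -0.5]
gripper_width: 0.0876
```

Run:
```python
from h import *
s=r.get_state(); print(s['tcp_pos'],s['contact_force'])
for n in('top','scene'):
    c=cap(n); im=c['img'][:,:,::-1]
    cr=im[100:220,190:340] if n=='top' else im[150:280,270:390]
    cv2.imwrite(f'pics/{n}_c3.png',cv2.resize(cr,None,fx=4,fy=4,interpolation=2))
```

```text
[ 0.60491282 -0.05863494  0.08612731] [ 0.59654017  0.65264306 -0.50052917]
```

View pics/top_c3.png

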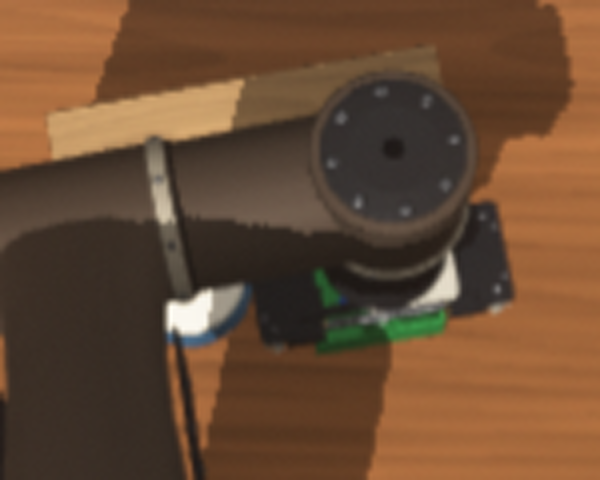

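View pics/scene_c3.png

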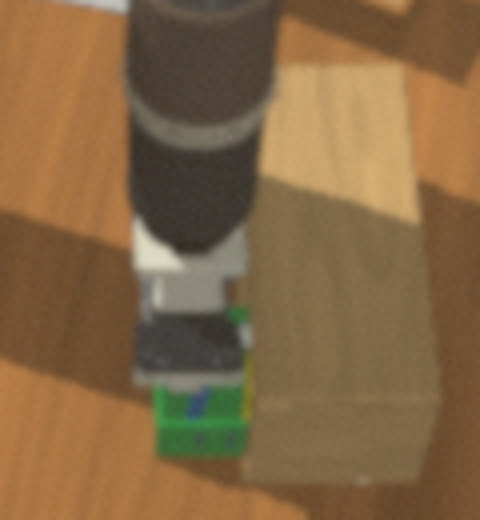

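The body is now just in front of the board: the scene crop shows a gap at about (240,330), and there's no contact force. I'll close the gripper on the front of the bar.

Request:
step_arm:
  commands:
    - [[0,0,0],0]
    - [[0,0,0],0]
    - [[0,0,0],0]
    - [[0,0,0],0]
    - [[0,0,0],0]
    - [[0,0,0],0]
    - [[0,0,0],0]
    - [[0,0,0],0]
  gripper: 1
  grip_force: 25

```text
time_s: 4.75
tcp_pos: [0.6045, -0.0587, 0.0857]
eef_rot: [-180.0, -0.0, -167.9]
contact_force: [-0.7, 0.1, 2.3]
gripper_width: 0.0132
```

Request:
step_arm:
  commands:
    - [[5,0,0],0]
    - [[10,0,0],0]
    - [[10,0,0],0]
    - [[10,0,0],0]
    - [[10,0,0],0]
    - [[10,0,0],0]
    - [[10,0,0],0]
    - [[10,0,0],0]
    - [[10,0,0],0]
    - [[10,0,0],0]
    - [[10,0,0],0]
    - [[10,0,0],0]
    - [[10,0,0],0]
    - [[10,0,0],0]
    - [[5,0,0],0]
    - [[0,0,0],0]
    - [[0,0,0],0]

```text
time_s: 6.88
tcp_pos: [0.468, -0.0879, 0.0857]
eef_rot: [-180.0, 0.0, -167.9]
contact_force: [0.6, -0.3, 0.1]
gripper_width: 0.0005
```

Run:
```python
from h import *
s=r.get_state(); print(s['tcp_pos'],s['contact_force'])
for n in('top','scene'):
    c=cap(n); im=c['img'][:,:,::-1]
    cr=im[100:240,190:340] if n=='top' else im[150:290,250:390]
    cv2.imwrite(f'pics/{n}_c4.png',cv2.resize(cr,None,fx=4,fy=4,interpolation=2))
```

```text
[ 0.46800274 -0.08789436  0.0857473 ] [ 0.60299339 -0.26713094  0.12724972]
```

View pics/top_c4.png

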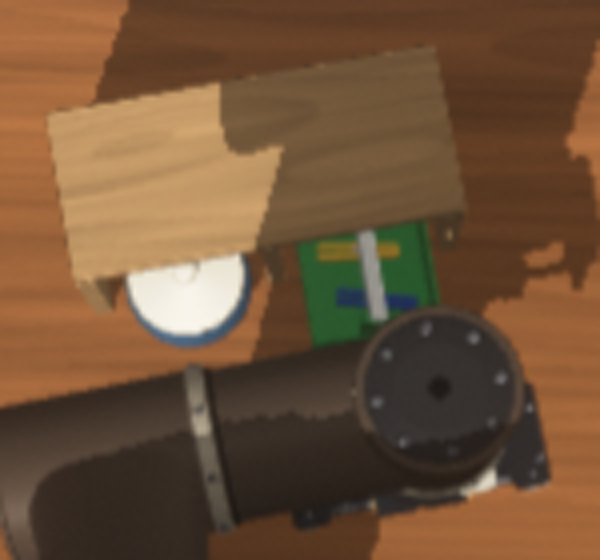

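View pics/scene_c4.png

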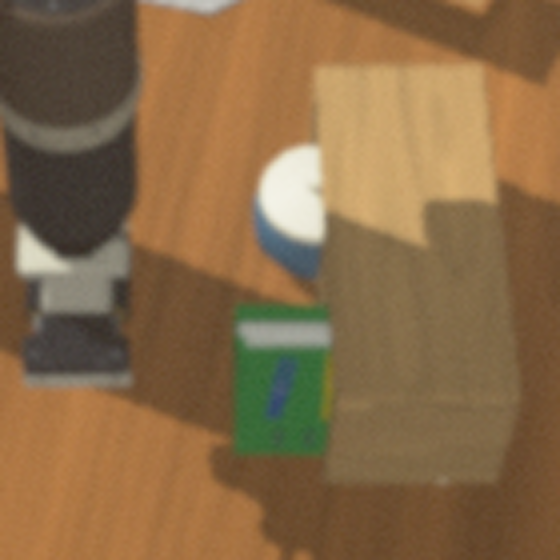

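```bash
cat >> h.py <<'E'
def bar(c):
    P=cloud(c); hsv=cv2.cvtColor(c['img'],cv2.COLOR_RGB2HSV); z=P[...,2]
    mm=((abs(z-.105)<.02)&(hsv[...,1]<80)&(hsv[...,2]>90)&(P[...,0]>.35)&(abs(P[...,1]+.07)<.06)).astype(np.uint8)
    k,l,s,ce=cv2.connectedComponentsWithStats(mm); j=1+s[1:,4].argmax()
    ys,xs=np.nonzero(l==j); w=(onplane(c,np.c_[xs,ys],.109)[:,:2]*1000).astype(np.float32)
    print(s[j],cv2.minAreaRect(w),cv2.fitLine(w,2,0,.01,.01).ravel(),P[l==j][:,2].mean())
    e=np.array([635.3,28.2]); R=np.array([[.978,.2095],[-.2095,.978]])
    q=(w-e)@R.T; print('step frame x',np.percentile(q[:,0],[1,99]),'y',np.percentile(q[:,1],[2,50,98]))
E
python3 - <<'E'
from h import *
bar(cap('top')); bar(cap('scene'))
E
```

```text
[279 158   8  23 104] ((622.9785766601562, -52.363426208496094), (73.09913635253906, 14.399359703063965), 10.77701473236084) [ 9.8322231e-01  1.8241124e-01  6.2330127e+02 -5.2330078e+01] 0.10828358012478544
step frame x [-63.88119743   7.07099312] y [-83.5839063  -76.24802706 -68.95556133]
[531 255   9  39 215] ((1272.22900390625, -73.05866241455078), (21.134702682495117, 129.20974731445312), 0.32805269956588745) [ 6.6412953e-03  9.9997795e-01  1.2723175e+03 -7.4672966e+01] 0.10580597899012738
step frame x [581.37095117 619.18221158] y [-290.92177889 -233.44875926 -174.4147713 ]
```

Request:
step_arm:
  commands:
    - [[0,0,-40],0]
    - [[0,0,-40],0]
    - [[-20,1,0],0]
    - [[-30,1.5,0],0]
    - [[-30,0,0],0]
    - [[-30,0,0],0]
    - [[-22,0,0],0]
    - [[-10,0,0],0]
    - [[0,0,20],0]
    - [[0,0,20],0]
    - [[0,0,20],0]
    - [[0,0,13],0]
    - [[0,0,10],0]
    - [[0,0,0],0]
    - [[0,0,0],0]
  gripper: 0

```text
time_s: 8.95
tcp_pos: [0.6064, -0.0557, 0.0833]
eef_rot: [-180.0, 0.1, -167.9]
contact_force: [0.3, -0.4, 0.7]
gripper_width: 0.0874
```

Request:
step_arm:
  commands:
    - [[0,0,0],0]
    - [[0,0,0],0]
    - [[0,0,0],0]
    - [[0,0,0],0]
    - [[0,0,0],0]
    - [[0,0,0],0]
    - [[0,0,0],0]
    - [[0,0,0],0]
  gripper: 1
  grip_force: 45

```text
time_s: 9.95
tcp_pos: [0.6059, -0.0559, 0.0827]
eef_rot: [-180.0, -0.0, -167.9]
contact_force: [0.8, -0.7, 0.8]
gripper_width: 0.0131
```

Request:
step_arm:
  commands:
    - [[2,0,0],0]
    - [[2,0,0],0]
    - [[2,0,0],0]

```text
time_s: 10.32
tcp_pos: [0.6, -0.057, 0.0827]
eef_rot: [180.0, 0.0, -167.9]
contact_force: [1.7, 0.9, -1.3]
gripper_width: 0.0126
```

Request:
step_arm:
  commands:
    - [[4,0,0],0]
    - [[4,0,0],0]
    - [[4,0,0],0]

```text
time_s: 10.7
tcp_pos: [0.588, -0.0596, 0.0827]
eef_rot: [180.0, -0.0, -167.9]
contact_force: [0.6, 0.7, -0.8]
gripper_width: 0.0122
```

Run:
```python
from h import *
for n in('top','scene'):
    c=cap(n); im=c['img'][:,:,::-1]
    cr=im[100:220,190:340] if n=='top' else im[170:270,270:390]
    cv2.imwrite(f'pics/{n}_c5.png',cv2.resize(cr,None,fx=5,fy=5,interpolation=2))
```

```text
(no output)
```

View pics/top_c5.png

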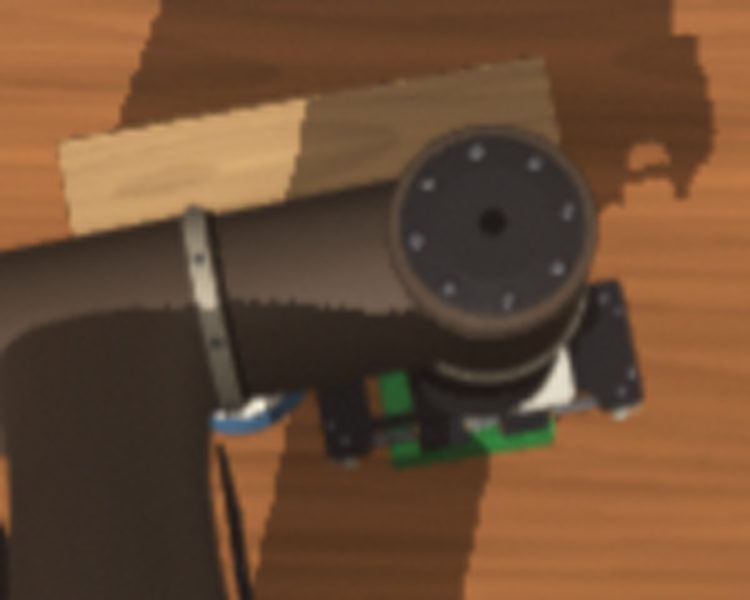

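View pics/scene_c5.png

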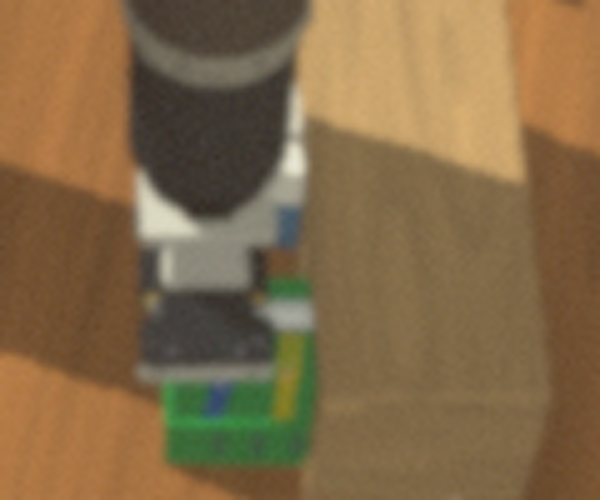

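The caddy followed this time. The front edge of the box in the scene view went from about x = 309 to 303 px. I'll keep pulling slowly with more grip.

Request:
step_arm:
  commands:
    - [[3,0,0],0]
    - [[4,0,0],0]
    - [[4,0,0],0]
    - [[4,0,0],0]
    - [[4,0,0],0]
    - [[4,0,0],0]
  grip_force: 60

```text
time_s: 11.55
tcp_pos: [0.5656, -0.0644, 0.0827]
eef_rot: [180.0, -0.0, -167.9]
contact_force: [1.2, 0.0, -1.0]
gripper_width: 0.0123
```

Run:
```python
from h import *
print(r.get_state()['gripper_width'])
for n in('scene',):
    c=cap(n); im=c['img'][:,:,::-1]
    cr=im[170:270,270:390]
    cv2.imwrite(f'pics/{n}_c6.png',cv2.resize(cr,None,fx=5,fy=5,interpolation=2))
```

```text
0.012327684397171452
```

View pics/scene_c6.png

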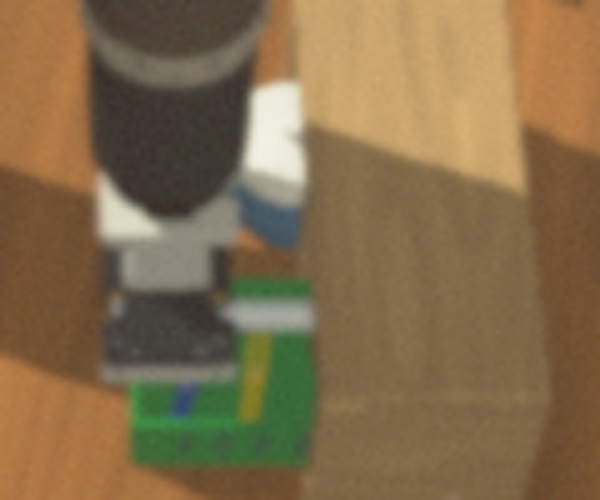

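Request:
step_arm:
  commands:
    - [[3,0,0],0]
    - [[5,0,0],0]
    - [[5,0,0],0]
    - [[5,0,0],0]
    - [[5,0,0],0]
    - [[5,0,0],0]
    - [[5,0,0],0]
    - [[5,0,0],0]
    - [[5,0,0],0]
    - [[5,0,0],0]
    - [[5,0,0],0]
    - [[5,0,0],0]
    - [[5,0,0],0]
    - [[5,0,0],0]
    - [[5,0,0],0]
    - [[5,0,0],0]
    - [[5,0,0],0]
    - [[5,0,0],0]
    - [[5,0,0],0]
    - [[3,0,0],0]

```text
time_s: 14.1
tcp_pos: [0.4717, -0.0845, 0.0827]
eef_rot: [180.0, 0.0, -167.9]
contact_force: [0.2, -0.4, -2.3]
gripper_width: 0.0122
```

Run:
```python
from h import *
for n in('scene','top'):
    c=cap(n); im=c['img'][:,:,::-1]
    cr=im[150:270,240:390] if n=='scene' else im[100:240,190:340] 
    cv2.imwrite(f'pics/{n}_c7.png',cv2.resize(cr,None,fx=4,fy=4,interpolation=2))
```

```text
(no output)
```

View pics/scene_c7.png

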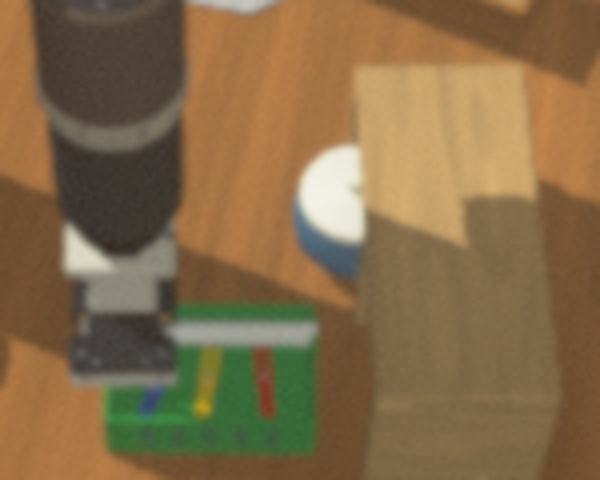

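View pics/top_c7.png

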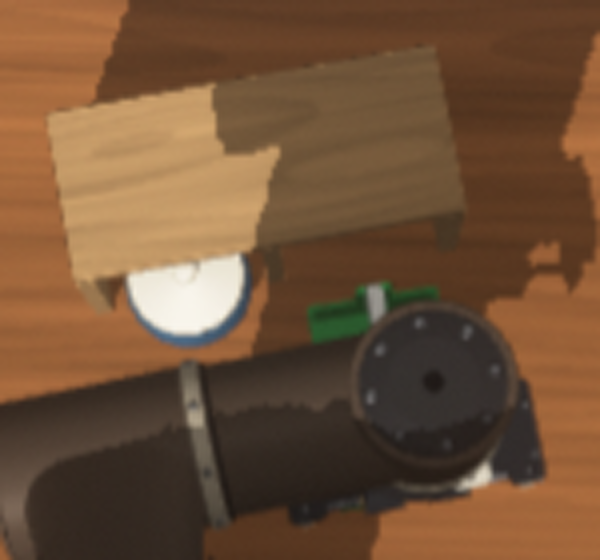

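The caddy is out. In the top view its rear edge at about (284,172) px is well in front of the board, and all three pegs are inside. I'll release, raise the gripper and measure the bar so I can re-grip at its middle.

Request:
step_arm:
  commands:
    - [[0,0,0],0]
    - [[0,0,0],0]
    - [[0,0,0],0]
    - [[0,0,-25],0]
    - [[0,0,-30],0]
    - [[30,0,-30],0]
    - [[40,0,0],0]
    - [[0,0,0],0]
  gripper: 0

```text
time_s: 15.2
tcp_pos: [0.4017, -0.0994, 0.1682]
eef_rot: [180.0, 0.1, -167.9]
contact_force: [0.5, -0.3, 0.7]
gripper_width: 0.0848
```

Run:
```python
from h import *
print(r.get_state()['tcp_pos'])
for n in('scene','top'):
    c=cap(n); im=c['img'][:,:,::-1]
    cr=im[150:270,240:390] if n=='scene' else im[100:240,190:340] 
    cv2.imwrite(f'pics/{n}_c8.png',cv2.resize(cr,None,fx=4,fy=4,interpolation=2))
    try:
        P=cloud(c); hsv=cv2.cvtColor(c['img'],cv2.COLOR_RGB2HSV); z=P[...,2]
        for nm,mm,h in(('bar',(abs(z-.107)<.015)&(hsv[...,1]<80)&(hsv[...,2]>90),.109),('green',(hsv[...,0]>45)&(hsv[...,0]<85)&(hsv[...,1]>100)&(z>.035),.055)):
            mm=(mm&(P[...,0]>.35)&(P[...,0]<.65)&(abs(P[...,1]+.08)<.09)).astype(np.uint8)
            k,l,s,ce=cv2.connectedComponentsWithStats(mm); j=1+s[1:,4].argmax()
            ys,xs=np.nonzero(l==j); w=(onplane(c,np.c_[xs,ys],h)[:,:2]*1000).astype(np.float32)
            rc=cv2.minAreaRect(w); print(n,nm,s[j],rc,cv2.boxPoints(rc).round(0).tolist(),cv2.fitLine(w,2,0,.01,.01).ravel())
    except Exception as e: print(e)
```

```text
[ 0.40168328 -0.09944264  0.16820568]
scene bar [266 229  53   8 293] ((539.8861083984375, -79.6162109375), (163.802001953125, 22.98165512084961), 10.274662971496582) [[457.0, -83.0], [461.0, -106.0], [623.0, -76.0], [618.0, -54.0]] [ 9.8383820e-01  1.7905976e-01  5.3743079e+02 -8.0612434e+01]
scene green [266 236  53  23 210] ((536.9608154296875, -129.67478942871094), (69.78518676757812, 183.46388244628906), 78.94397735595703) [[440.0, -146.0], [620.0, -182.0], [634.0, -113.0], [454.0, -78.0]] [ 9.9958771e-01  2.8712533e-02  5.3349371e+02 -1.2893132e+02]
top bar [281 171  10  37 164] ((557.1800537109375, -64.98417663574219), (118.17411041259766, 14.328232765197754), 10.857928276062012) [[498.0, -69.0], [501.0, -83.0], [617.0, -61.0], [614.0, -47.0]] [ 9.8209333e-01  1.8839505e-01  5.5814838e+02 -6.4856621e+01]
top green [267 172  14  39  76] ((561.8444213867188, -15.664371490478516), (41.90570068359375, 130.86370849609375), 80.13957214355469) [[494.0, -25.0], [623.0, -48.0], [630.0, -6.0], [501.0, 16.0]] [ 9.9520850e-01 -9.7775646e-02  5.7426105e+02 -1.9664616e+01]
```

View pics/scene_c8.png

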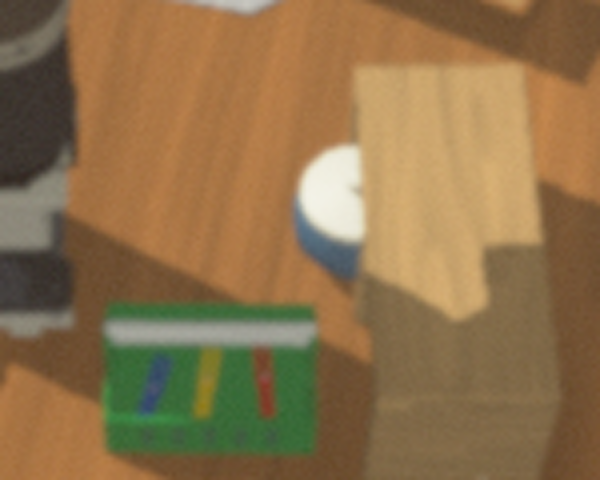

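View pics/top_c8.png

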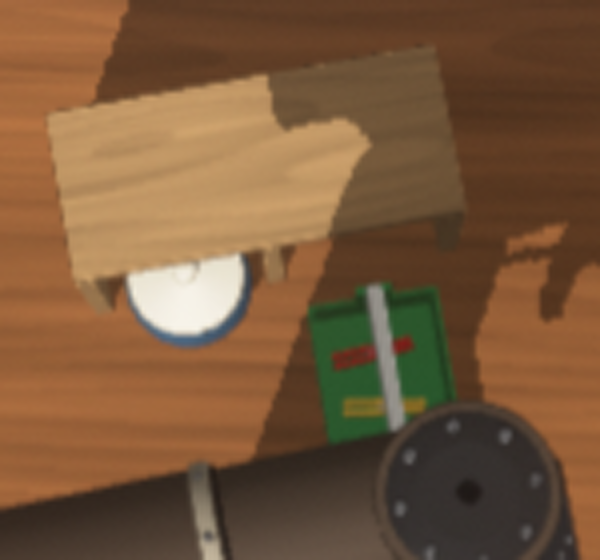

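Request:
step_arm:
  commands:
    - [[-20,1.4,0],1.2]
    - [[-30,0,0],0]
    - [[-35,0,0],0]
    - [[-30,0,0],0]
    - [[-20,0,0],0]
    - [[0,0,0],0]
    - [[0,0,20],0]
    - [[0,0,25],0]
    - [[0,0,20],0]
    - [[0,0,12],0]
    - [[0,0,9],0]
    - [[0,0,0],0]
    - [[0,0,0],0]

```text
time_s: 16.92
tcp_pos: [0.5363, -0.0718, 0.0823]
eef_rot: [-180.0, 0.1, -169.1]
contact_force: [0.3, -0.2, 0.2]
gripper_width: 0.0876
```

Request:
step_arm:
  commands:
    - [[0,0,0],0]
    - [[0,0,0],0]
    - [[0,0,0],0]
    - [[0,0,0],0]
    - [[0,0,0],0]
    - [[0,0,0],0]
    - [[0,0,0],0]
    - [[0,0,0],0]
  gripper: 1
  grip_force: 60

```text
time_s: 17.92
tcp_pos: [0.5358, -0.0719, 0.0816]
eef_rot: [-180.0, -0.0, -169.1]
contact_force: [0.1, -0.3, -2.5]
gripper_width: 0.0131
```

Request:
step_arm:
  commands:
    - [[0,0,-2],0]
    - [[0,0,-3],0]
    - [[0,0,-4],0]
    - [[0,0,-4],0]
    - [[0,0,-4],0]
    - [[0,0,0],0]
    - [[0,0,0],0]

```text
time_s: 18.8
tcp_pos: [0.5357, -0.0718, 0.0986]
eef_rot: [180.0, -0.0, -169.1]
contact_force: [0.6, -0.3, -3.5]
gripper_width: 0.0124
```

Run:
```python
from h import *
s=r.get_state();print(s['tcp_pos'],s['contact_force'],s['moment'],s['gripper_width'])
for n in('scene',):
    c=cap(n); im=c['img'][:,:,::-1]
    cr=im[150:270,240:390]
    cv2.imwrite(f'pics/{n}_c9.png',cv2.resize(cr,None,fx=4,fy=4,interpolation=2))
```

```text
[ 0.53565977 -0.0718191   0.09862838] [ 0.60262431 -0.34108283 -3.49414771] [ 0.03641687 -0.02138538 -0.00746651] 0.012355820967550174
```

View pics/scene_c9.png

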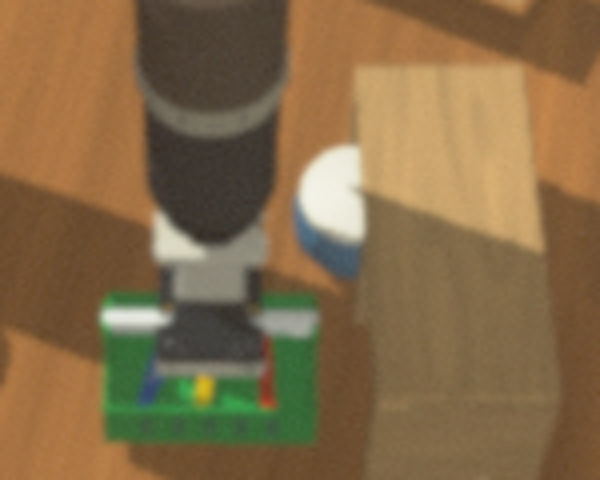

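The caddy hangs level, with about 3.5 N of load and the bar held at its middle. Now I'll lift it the rest of the way.

Request:
step_arm:
  commands:
    - [[0,0,-4],0]
    - [[0,0,-7],0]
    - [[0,0,-10],0]
    - [[0,0,-10],0]
    - [[0,0,-10],0]
    - [[0,0,-10],0]
    - [[0,0,-10],0]
    - [[0,0,-10],0]
    - [[0,0,-10],0]
    - [[0,0,-10],0]
    - [[0,0,-10],0]
    - [[0,0,-10],0]
    - [[0,0,-10],0]
    - [[0,0,-10],0]
    - [[0,0,-10],0]
    - [[0,0,-10],0]
    - [[0,0,-10],0]
    - [[0,0,-6],0]
    - [[0,0,-4],0]
    - [[0,0,-2],0]

```text
time_s: 21.35
tcp_pos: [0.5357, -0.0718, 0.2717]
eef_rot: [180.0, -0.0, -169.1]
contact_force: [-0.1, 0.1, -2.8]
gripper_width: 0.0127
```

Request:
step_arm:
  commands:
    - [[0,0,0],0]
    - [[0,0,0],0]
    - [[0,0,0],0]
    - [[0,0,0],0]
    - [[0,0,0],0]
    - [[0,0,0],0]
    - [[0,0,0],0]
    - [[0,0,0],0]

```text
time_s: 22.35
tcp_pos: [0.5358, -0.0718, 0.2717]
eef_rot: [-180.0, 0.0, -169.1]
contact_force: [-0.6, 0.8, -2.9]
gripper_width: 0.0125
```

Run:
```python
from h import *
s=r.get_state();print(s['tcp_pos'],s['contact_force'],s['moment'],s['gripper_width'])
for n in('scene','top'):
    c=cap(n); im=c['img'][:,:,::-1]
    P=cloud(c); hsv=cv2.cvtColor(c['img'],cv2.COLOR_RGB2HSV)
    b=(hsv[...,1]<80)&(hsv[...,2]>90)&(abs(P[...,2]-.285)<.03)&(abs(P[...,0]-.53)<.12)&(abs(P[...,1]+.08)<.06)
    q=P[b]
    if len(q)>20: print(n,len(q),np.polyfit(q[:,0],q[:,2],1),np.percentile(q[:,2],[5,50,95]))
    cr=im[140:270,240:390] if n=='scene' else im[100:240,190:340] 
    cv2.imwrite(f'pics/{n}_c10.png',cv2.resize(cr,None,fx=4,fy=4,interpolation=2))
```

```text
[ 0.53577283 -0.07183486  0.27167492] [-0.585635    0.7663608  -2.86987705] [-0.00771047  0.00207793  0.04566305] 0.012472824373834152
scene 225 [-0.00434924  0.29572265] [0.28179412 0.29499869 0.3007394 ]
top 113 [-0.00638124  0.30222984] [0.29434995 0.299579   0.30385072]
```

View pics/scene_c10.png

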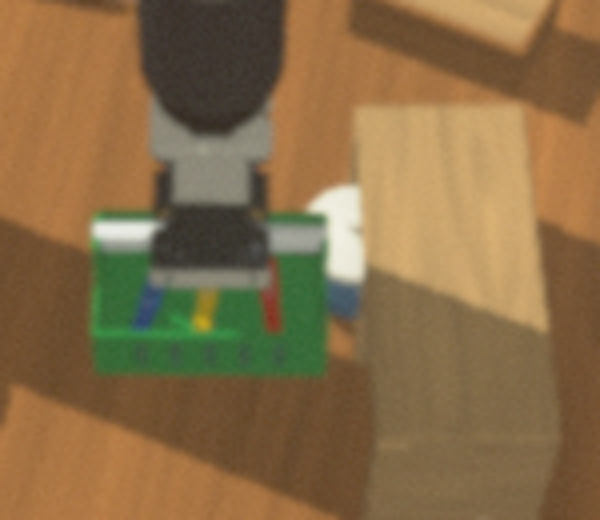

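View pics/top_c10.png

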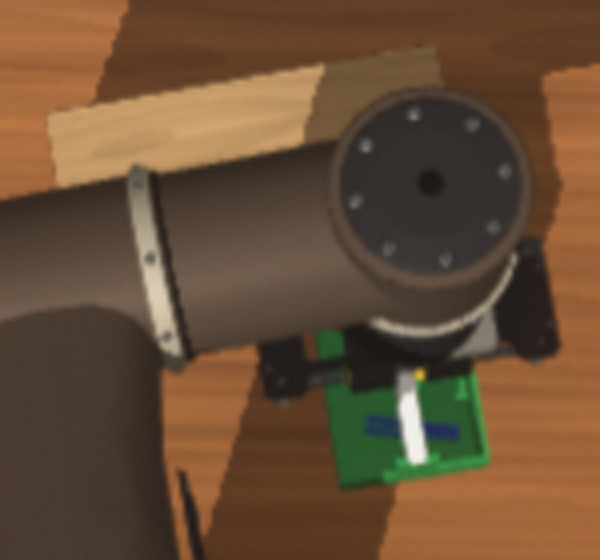

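The caddy is held level and still. The bar's top face is at z ≈ 0.297, so the underside is about 19 cm up, and all three pegs are visible inside. I'm handing the job in.

```bash
python3 -c "
from plant import close_job; print(close_job())"
```

```text
the job is handed in; nothing more can be done
None
```

I slid the caddy straight out until its handle centre was about 120 mm in front of the board edge. I then let go, gripped the bar at its middle with 60 N and lifted it straight up. I handed in at about 22.5 s of the 51 s allowed; no verdict was reported.

**Last checks:**
- **Height:** the bar's top face was at z ≈ 0.295–0.300 m, so the underside is about 19 cm above the shelf top.
- **Level and still:** the bar sloped less than 0.5° along its length, the only tilt I measured. The gripper pose did not change over the last second, and the load was about 3 N.
- **Pegs:** all three are in the caddy in the last scene picture.
- **Bystanders:** the arm never pushed against anything, and the pot looked unmoved in the pictures. I did not measure the positions of the pot, bucket, trowel and box at the end.

**What went wrong or disagreed:**
- **Slipped pull:** the first pull, at 80 mm/s with 25 N of grip, slid off the bar and moved the caddy only a few millimetres. A slower pull with 45–60 N worked.
- **Camera disagreement:** the two cameras differed by about 12 mm on where things were. I trusted the top camera because it agreed with the measured gripper position.
- **Finger opening:** it read 12–13 mm on the 14 mm bar during both holds, and the last grip stayed steady.

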